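Load the sample cell and wind it into the instrument

ROBOT

A 7-joint arm with a two-finger parallel gripper is mounted at the origin on the work surface. World frame = base frame: x ahead of the robot, y to its left, z up, the work surface at z = 0. Lengths are in m, angles in rad, forces in N, time in s.
With the tool pointing down it reaches from about 0.425 to 0.875 m from the base axis. Payload 4.7 kg.
Tool frame: the origin (TCP) lies on the centre line of the jaws, within the pads' length; the fingertips stand 8 mm ahead of it and the grasp point (between the pads) lies 11 mm behind it; z points along the fingers, y is the direction in which the jaws open and shut (so a half turn about z gives the same grasp; the last joint's range is limited). The gripper opens to 85 mm and grips with 20 to 120 N. Pads are 22 mm wide; open, the fingers measure 114 mm over their backs; the gripper's body (76 mm by 85 mm) begins 54 mm behind the grasp point. The pads swing forward as they close: fully open they stand 13 mm farther back than shut.
Start: joints at [1.308, 0.321, -0.07, 1.45, 0.023, 1.371, -0.057], TCP at [0.178, -0.625, 0.239] pointing down, gripper open.
Joint ranges: [-2.86, 2.86], [-0.3, 2.09], [-1.38, 1.24], [0.06, 2.45], [-1.56, 4.7], [0.09, 2.05], [-2.69, 2.69]. Speed limits (rad/s): [2.57, 2.57, 3.14, 3.14, 3.14, 3.14, 3.14].

INTERFACE

Orientations are given as a 3x3 rotation matrix whose columns are the frame's x, y, z axes.
In Python, from station import get_obs, get_image, sign_off gives the robot as it stands. The module is installed in compiled form; this text tells all that it offers.
- The arm moves only by the tool step_arm, never from a script. Its argument "deltas" is text: rows parted by semicolons, each of 5 numbers parted by spaces: the finger opening in mm, from 0 to 85.4, then the shift along the world's x, y, z in mm, then the turn about the world's z in rad. A call has 1 to 12 rows; each row shifts and turns the commanded pose from where the row before left it; what a row does not reach is not made up. A row lasts 1/8 s, in which the tool goes at most 62.5 mm and 10.7 degrees, less where a joint would pass 70% of its speed; a pose out of reach is approached as far as the arm can. A call is refused whole if a number of a shift passes 62.5 or a number of a turn 0.188, either way. A call with a gripper value outside its range is refused whole. The fingers move at their own pace and stop on an object; "grip_force" is the grip in N (left out, the last holds). Time passes only in rows, so rows that do not move let the fingers close. It gives the time, the measured TCP pose, the force and the opening at its end, in the units of the state.
- get_obs(): the state, without advancing time (a new reading comes with each control period).
- get_image(name): name is "scene" or "top"; returns a dict with "img" (420x560x3 uint8, red, green, blue), "fov_y" (degrees; the focal length in pixels is half the picture's height over the tangent of half this angle, whatever the lens; pixels are square), "cx", "cy" (the principal point, pixels), "pose" (4x4, takes a point from camera to world coordinates). Camera axes: x right, y up, looking along -z (the intrinsics and any distortion apply to the point x, -y, -z); pixel columns grow to the right and rows downward; lengths in m; the calibration is good to about 2 mm. A picture is of the moment at which its call begins. There is no depth.
- sign_off(): hands the job in, once; it reports no verdict.
The state is a dict: "t": time; "qpos": joint angles; "qd": joint speeds; "effort": joint torques, N m; "ee_pos": TCP position; "tcp_rot": TCP orientation; "contact_force": force on the tool from outside, world axes, zero at the start; "torque": the same for the moment, N m; "gripper_width": opening from 0.0 (shut) to 1.0 (fully open).
Only numpy, scipy, OpenCV 4.12 (cv2) and the standard library are available. Lean on these libraries where they do the work, as an engineer would, in place of code of your own. Each camera call takes 0.05 s, during which the arm holds its last target. There are 200 camera calls.

TASK

Take the sample cell (the long block with the round cap) out of the pocket tray, lay it cap up in the cradle of the sample changer's carriage while the carriage is still out, and let go. Then wind the carriage fully home under the hood by turning the star wheel on top clockwise; move the carriage only with the wheel, never by pushing it. Leave the two blank blocks in their pockets and everything else on the bench where it stands.

Things in the scene. Friction and masses are not known exactly. Their poses are not given: they have to be found in the camera images.
- changer: White sample changer, fixed. Origin: on the bench under the star wheel's axis. Hood 200 x 200 mm, 125 mm high, centred there; open on its +y side as a tunnel 180 mm wide, roof 107 mm above the bench. A base with guide rods runs 145 mm beyond the hood to +y. A 240 mm tall pillar, x 90 to 140, y -35 to 35 mm, stands beside the wheel: a gripper cannot follow a grip past it.
- carriage (a joint): Travel of the sample carriage (m) from its outer stop (0) along the changer's -y axis into the hood; 0.12 = fully home against the inner stop, its outer edge then 15 mm beyond the hood's open face. Geared to the star wheel, 14.3 mm per rad; the gear does not run backwards, so pushing the carriage is no use.
- cradle: The carriage's aluminium deck, 140 mm (x) x 60 mm (y), 10 mm thick, at 40 mm above the bench, moving with the carriage. Origin: centre of the deck's upper face, axes parallel to the changer's. It carries a shallow cradle for the cell: low rails 10 mm high round a flat field 112 mm (x) x 38 mm (y), centred on the origin.
- wheel (a joint): Angle of the star wheel (rad), growing as it turns clockwise seen from above, which draws the carriage in; stiff enough to stay where it is left. Carriage travel = 0.0143 x angle, so the inner stop comes at 8.39 rad; it starts somewhere between 0 and 2.1.
- hub (a point): On the star wheel's vertical axis, at the top of its hub (44 mm diameter, top 161 mm above the bench). Three steel spokes (top face 153 mm above the bench) carry three upright grips at 65 mm from the axis, 120 degrees apart.
- tray: White pocket tray, 190 mm (x) x 136 mm (y) x 16 mm, fixed to the bench. Origin: centre of its underside. Three pockets side by side at x = -64, 0 and 64 mm, each 38 mm (x) x 112 mm (y) and 10 mm deep, floor 6 mm above the tray's underside; one block lies in each, long side along the tray's y.
- cell: The sample cell: plain aluminium block, 26 mm (x) x 100 mm (y) x 40 mm high, about 160 g, the longest of the three blocks and the only one with a round steel cap (20 mm diameter, 8 mm high) in the middle of its top. Origin: centre of its underside; z up towards the cap. It can lie in any of the three pockets.
- blank1: Blank block: aluminium, 26 x 76 x 40 mm high, without cap, in a pocket of the tray. Leave it there. Origin: centre of its underside.
- blank2: A second blank block, the same as blank1.
- reagent_bottle: Amber bottle, 60 mm diameter, 140 mm tall, behind the carriage. Loose bystander, leave it where it is. Origin: centre of its underside.
- beaker: Glass beaker, 70 mm diameter, 90 mm tall, between the tray and the carriage. Loose bystander, leave it where it is. Origin: centre of its underside.
- petri_dish: Clear closed dish, 94 mm diameter, 26 mm high, on the robot's side of the hood. Loose bystander, leave it where it is. Origin: centre of its underside.
- spatula: Spatula, 180 mm long, lying beside the hood. Leave it where it is.
- jar: Glass jar, 50 mm diameter, 75 mm tall, beside the tray. Loose bystander, leave it where it is. Origin: centre of its underside.
- wash_bottle: White bottle, 56 mm diameter, 150 mm tall, behind the tray. Loose bystander, leave it where it is. Origin: centre of its underside.
- screwdriver: Screwdriver, 160 mm long, lying on the robot's side of the tray. Leave it where it is.
- grip0 (a point): Grip of the star wheel: upright black cylinder, 20 mm diameter, fixed to its spoke (does not spin), free from 154 to 204 mm above the bench. This point: on its axis, 181 mm above the bench.
- grip1 (a point): Grip of the star wheel: upright black cylinder, 20 mm diameter, fixed to its spoke (does not spin), free from 154 to 204 mm above the bench. This point: on its axis, 181 mm above the bench.
- grip2 (a point): Grip of the star wheel: upright black cylinder, 20 mm diameter, fixed to its spoke (does not spin), free from 154 to 204 mm above the bench. This point: on its axis, 181 mm above the bench.
Not all that is in view belongs to the job. Leave any red or yellow look-alike of the cell alone.

How it is judged:
By the outcome, as a careful person would: the job done as asked, in the order asked, and still so for the second after the job is handed in, with the robot touching nothing.
It also fails if it takes over 72 s, if anything falls off the work surface, if the arm or the gripper's body presses on something with over 40 N, if the wrist force passes 120 N, or if a joint passes its speed limit or range.

## Working session

There is one attempt and no reset: what is moved stays moved. The work goes in short steps, Python scripts to look and compute and a tool call to move; the robot and the scene stay as the last step left them, time stands still between calls to the robot, and variables do not carry over. Pictures are saved under pics/ and viewed, about 8 in all and at most 12, crops included, and the job is handed in when it is done.

Besides the shell and the picture viewer there is one more tool, called after ">>>" as name(argument=value, ...), one argument or row to a line, values as JSON. step_arm: Moves the arm, as the interface text tells. Its arguments: {"type":"object","properties":{"deltas":{"type":"string"},"grip_force":{"type":"number"}},"required":["deltas"]}

```bash
mkdir -p pics; cat > h.py <<'E'
import numpy as np, cv2
from station import get_obs, get_image, sign_off
def snap(n,f):
    d=get_image(n); cv2.imwrite(f'pics/{f}.png',cv2.cvtColor(d['img'],cv2.COLOR_RGB2BGR))
    np.savez(f'pics/{f}.npz',**{k:v for k,v in d.items()}); return d
def load(f): return dict(np.load(f'pics/{f}.npz',allow_pickle=True))
def K(d):
    h=d['img'].shape[0]; f=h/2/np.tan(np.radians(float(d['fov_y']))/2); return f,float(d['cx']),float(d['cy'])
def px2w(d,u,v,z):
    f,cx,cy=K(d); P=np.array(d['pose']); r=P[:3,:3]@np.array([(u-cx)/f,-(v-cy)/f,-1.]); o=P[:3,3]
    return o+r*(z-o[2])/r[2]
def w2px(d,p):
    f,cx,cy=K(d); P=np.array(d['pose']); c=P[:3,:3].T@(np.array(p)-P[:3,3]); return cx+f*c[0]/-c[2], cy-f*c[1]/-c[2]
E
python3 - <<'E'
from h import *
for n in('scene','top'):
    d=snap(n,n+'0'); print(n,{k:v for k,v in d.items() if k!='img'})
o=get_obs(); print(o)
a=cv2.imread('pics/scene0.png');b=cv2.imread('pics/top0.png')
E
```

```text
scene {'fov_y': 42.317908651761385, 'cx': 275.18007646477264, 'cy': 201.35588772630214, 'pose': array([[ 1.16442386e-01, -8.10101062e-01,  5.74610685e-01,
         1.38236980e+00],
       [ 9.93196834e-01,  9.56195072e-02, -6.64602060e-02,
        -5.16934351e-02],
       [-1.10450709e-03,  5.78440298e-01,  8.15723974e-01,
         1.33591834e+00],
       [ 0.00000000e+00,  0.00000000e+00,  0.00000000e+00,
         1.00000000e+00]])}
top {'fov_y': 44.97302278518654, 'cx': 273.15253104170574, 'cy': 218.09422550866685, 'pose': array([[-4.45112741e-03,  9.89586030e-01, -1.43873821e-01,
         3.44504805e-01],
       [-9.99989792e-01, -4.51657144e-03, -1.28265389e-04,
         7.00212312e-02],
       [-7.76746031e-04,  1.43871782e-01,  9.89596032e-01,
         1.48259060e+00],
       [ 0.00000000e+00,  0.00000000e+00,  0.00000000e+00,
         1.00000000e+00]])}
{'t': 0.1, 'qpos': array([ 1.30811471,  0.32176311, -0.070107  ,  1.45154561,  0.02259441,
        1.37076997, -0.05690802]), 'qd': array([-1.32895670e-03, -5.02445695e-04, -5.39412235e-04, -3.32991249e-03,
       -7.27713246e-06,  9.56674689e-04,  8.43161620e-04]), 'effort': array([ 8.94757932e-05, -4.94879079e+01, -3.83828552e-01, -3.15209877e+01,
        1.32211731e-02,  7.42348406e-03, -6.93273620e-06]), 'ee_pos': array([ 0.17746621, -0.62483233,  0.23832748]), 'tcp_rot': array([[ 9.61929010e-01,  2.73298900e-01, -5.39336199e-04],
       [ 2.73299421e-01, -9.61927664e-01,  1.61088664e-03],
       [-7.85488632e-05, -1.69695886e-03, -9.99998557e-01]]), 'contact_force': array([-0.29163407,  0.0109977 , -0.73753615]), 'torque': array([0.02959767, 0.03626775, 0.01123865]), 'gripper_width': 1.0016216398573974}
```

View pics/scene0.png

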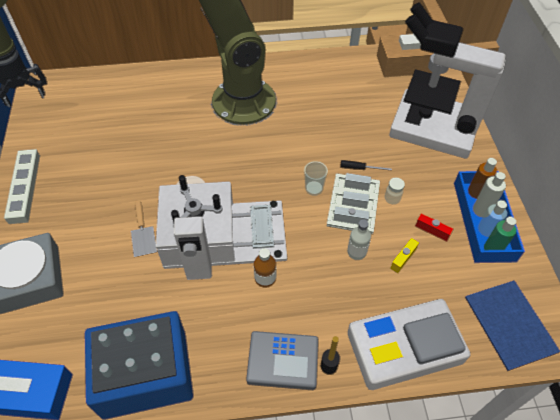

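View pics/top0.png

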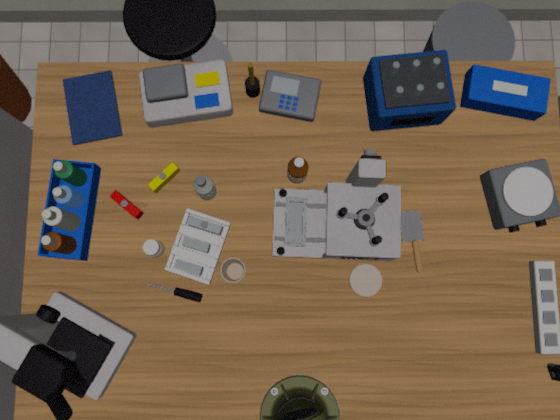

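Scene: the wheel hub is at top (365,218), with grips near (381,198), (341,211) and (376,240). The carriage is at (297,222). The tray is at (197,246), with blocks at (205,223), (196,243) and (187,267). Next is a close crop.

```bash
python3 - <<'E'
from h import *
t=cv2.imread('pics/top0.png')
a=cv2.resize(t[200:290,155:255],None,fx=6,fy=6,interpolation=cv2.INTER_CUBIC)[:, :]
cv2.imwrite('pics/c1.png',np.vstack([cv2.resize(t[200:290,155:255],(600,540)[::1],interpolation=cv2.INTER_CUBIC)]))
b=cv2.resize(t[145:265,265:415],(750,600),interpolation=cv2.INTER_CUBIC); cv2.imwrite('pics/c2.png',b)
d=load('top0')
for n,u,v,z in [('blkA',205,223,.046),('blkB',196,243,.046),('blkC',187,267,.046),('hub',365,218,.161),('g0',381,198,.204),('g1',341,211,.204),('g2',376,240,.204),('deck',297,222,.04),('yellow',163,177,.03),('red',126,205,.03)]: print(n,px2w(d,u,v,z).round(3))
E
```

```text
blkA [0.54  0.265 0.046]
blkB [0.483 0.29  0.046]
blkC [0.415 0.314 0.046]
hub [ 0.536 -0.172  0.161]
g0 [ 0.581 -0.206  0.204]
g1 [ 0.548 -0.103  0.204]
g2 [ 0.473 -0.19   0.204]
deck [0.543 0.002 0.04 ]
yellow [0.679 0.392 0.03 ]
red [0.596 0.497 0.03 ]
```

View pics/c1.png

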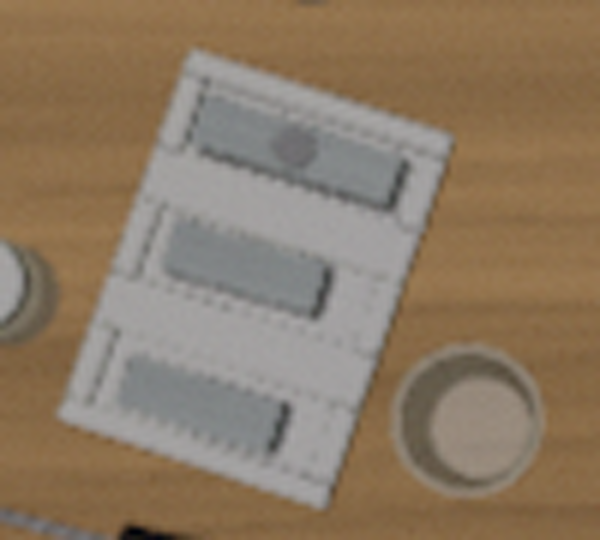

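View pics/c2.png

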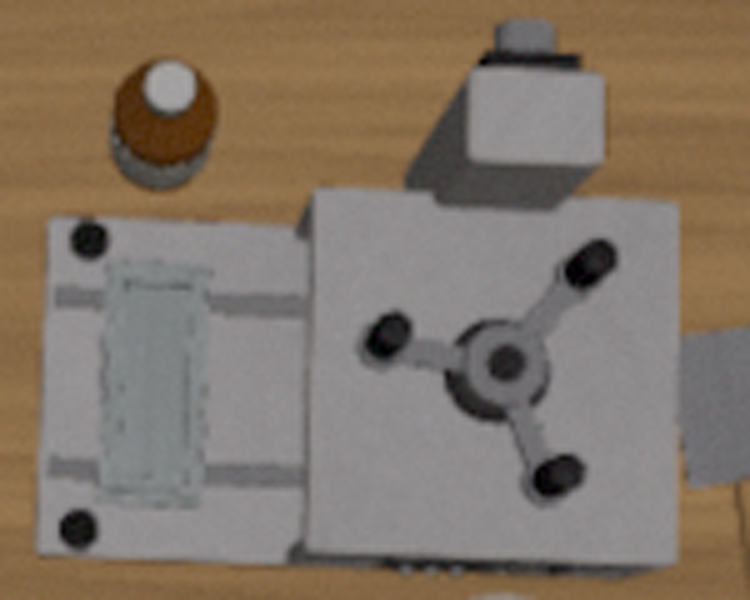

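The capped block is the cell, in the top pocket at c1 (295,145), i.e. pixel (204,224). The two shorter blocks have no cap, and the red (126,205) and yellow (163,177) pieces lie outside the tray. Next I fit poses.

```bash
python3 - <<'E'
from h import *
d=load('top0')
c1=lambda X,Y,z: px2w(d,155+(X+.5)/6-.5,200+(Y+.5)/6-.5,z)[:2]
c2=lambda X,Y,z: px2w(d,265+(X+.5)/5-.5,145+(Y+.5)/5-.5,z)[:2]
def fit(M,W):
    M=np.array(M,float);W=np.array(W);m,w=M.mean(0),W.mean(0)
    H=(M-m).T@(W-w); a=np.arctan2(H[0,1]-H[1,0],H[0,0]+H[1,1]); R=np.array([[np.cos(a),-np.sin(a)],[np.sin(a),np.cos(a)]])
    t=w-R@m; return t.round(4),round(a,3),((M@R.T+t-W)*1000).round(1).tolist()
# tray corners: TL(+x,+y) TR(+x,-y) BR BL
print('tray',fit([[.095,.068],[.095,-.068],[-.095,-.068],[-.095,.068]],[c1(190,50,.016),c1(455,137,.016),c1(325,507,.016),c1(60,415,.016)]))
print('cell',fit([[.013,.05],[.013,-.05],[-.013,-.05],[-.013,.05]],[c1(205,93,.046),c1(408,155,.046),c1(392,208,.046),c1(193,151,.046)]), 'cap',c1(295,146,.054))
print('hood',fit([[.1,.1],[.1,-.1],[-.1,-.1],[-.1,.1]],[c2(313,188,.125),c2(680,203,.125),c2(678,562,.125),c2(305,550,.125)]))
hub=c2(505,363,.161);print('hub',hub)
print('deck',fit([[.07,.03],[.07,-.03],[-.07,-.03],[-.07,.03]],[c2(107,262,.05),c2(212,268,.05),c2(203,505,.05),c2(98,500,.05)]))
for X,Y in[(600,255),(397,325),(566,470)]:
    g=c2(X,Y,.204);v=g-hub;print('grip',g,np.linalg.norm(v),np.degrees(np.arctan2(v[1],v[0])))
for n,u,v,z in[('reagent',298.5,162,.14),('beaker',233,269,.09),('wash',204,182,.15),('jar',151,247,.075),('petri',366,280,.026)]:print(n,px2w(d,u,v,z).round(3))
E
```

```text
tray (array([0.4784, 0.2897]), np.float64(-0.326), [[1.2, -1.0], [1.1, -0.1], [-0.7, 0.0], [-1.5, 1.0]])
cell (array([0.5347, 0.2664]), np.float64(-0.289), [[-1.7, -1.3], [0.0, 0.1], [0.5, 0.2], [1.2, 1.0]]) cap [0.53638647 0.26745907]
hood (array([ 0.5373, -0.1737]), np.float64(-0.043), [[1.1, -0.1], [1.9, 0.2], [-2.1, -0.3], [-0.9, 0.2]])
hub [ 0.53791426 -0.17320349]
deck (array([0.5436, 0.0062]), np.float64(-0.05), [[1.2, -0.3], [2.0, -0.0], [-1.5, -0.1], [-1.6, 0.4]])
grip [ 0.58734565 -0.21569221] 0.06518246237923525 -40.68068235896107
grip [ 0.55148005 -0.1107612 ] 0.06389890937476832 77.7427763459808
grip [ 0.47673022 -0.19449005] 0.06478119965869537 -160.81668453091316
reagent [0.693 0.001 0.14 ]
beaker [0.407 0.181 0.09 ]
wash [0.637 0.255 0.15 ]
jar [0.469 0.41  0.075]
petri [ 0.377 -0.194  0.026]
```

>>> step_arm(
  deltas="50 30 37 10 0.1;50 30 37 10 0.1;50 30 37 10 0.1;50 30 37 10 0.1;50 30 37 10 0.1;50 30 37 10 0.1;50 30 37 10 0.1;50 30 37 10 0.1;50 30 37 10 0.1;50 30 37 10 0.1",
)

```text
t: 1.35
ee_pos: [0.4782, -0.254, 0.3394]
tcp_rot: [[0.287, 0.958, -0.0], [0.958, -0.287, -0.0], [-0.0, -0.0, -1.0]]
contact_force: [0.8, -0.2, -1.2]
gripper_width: 0.583
```

>>> step_arm(
  deltas="50 5 47 0 0;50 5 47 0 0;50 5 47 0 0;50 5 47 0 0;50 5 47 0 0;50 5 47 0 0;50 5 47 0 0;50 5 47 0 0;50 5 47 0 0;50 5 47 0 0;50 6 50 -20 -0.01;50 0 0 0 0",
)

```text
t: 2.85
ee_pos: [0.531, 0.2692, 0.317]
tcp_rot: [[0.291, 0.957, -0.005], [0.957, -0.291, 0.002], [0.0, -0.005, -1.0]]
contact_force: [0.1, 0.2, 0.2]
gripper_width: 0.585
```

>>> step_arm(
  deltas="50 2 -1 -45 0;50 2 -1 -45 0;50 0 0 -45 0;50 0 0 -45 0;50 0 0 -40 0;50 0 0 -20 0;50 0 0 0 0",
)

```text
t: 3.72
ee_pos: [0.5372, 0.2617, 0.0785]
tcp_rot: [[0.3, 0.954, -0.002], [0.954, -0.3, -0.001], [-0.002, -0.002, -1.0]]
contact_force: [-0.4, 0.1, 0.2]
gripper_width: 0.589
```

```bash
python3 - <<'E'
from h import *
d=snap('scene','s1'); i=cv2.imread('pics/s1.png')
s=cv2.imread('pics/scene0.png')
a=cv2.resize(i[160:270,310:400],(490,600),interpolation=cv2.INTER_CUBIC)
b=cv2.resize(s[190:275,225:295],None,fx=4.4,fy=4.4,interpolation=cv2.INTER_CUBIC)
b=cv2.copyMakeBorder(b,0,600-b.shape[0],0,0,cv2.BORDER_CONSTANT)
cv2.imwrite('pics/c3.png',np.hstack([a,b])); o=get_obs(); print(o['ee_pos'],a.shape,b.shape)
E
```

```text
[0.53811973 0.26252973 0.07999135] (600, 490, 3) (600, 308, 3)
```

View pics/c3.png

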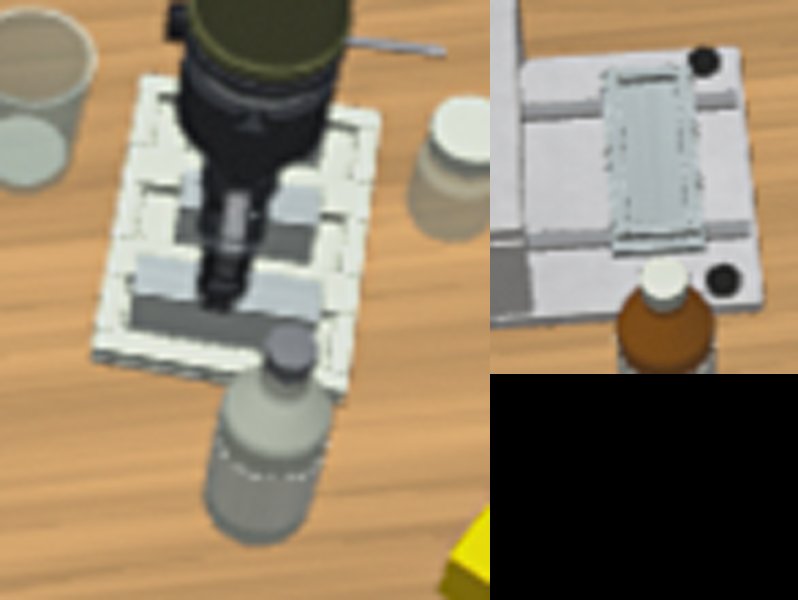

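The gripper straddles the cell (crop top face about (229,286)), and the wash bottle is clear. I check both positions from this camera.

```bash
python3 - <<'E'
from h import *
d=load('scene0')
e=lambda X,Y,z: px2w(d,225+(X-490+.5)/4.4-.5,190+(Y+.5)/4.4-.5,z)
C=[e(*p,.05) for p in[(606,75),(693,67),(703,250),(612,255)]]
print('deck',np.mean(C,0)); print(np.round(C,3))
d=load('s1'); e=lambda X,Y: px2w(d,310+(X+.5)/5.444-.5,160+(Y+.5)/5.4545-.5,.046)
C=[e(*p) for p in[(138,252),(322,280),(320,318),(135,292)]];print('cell',np.mean(C,0),np.round(C,3))
E
```

```text
deck [0.55603459 0.00570814 0.05      ]
[[ 0.487 -0.018  0.05 ]
 [ 0.487  0.039  0.05 ]
 [ 0.626  0.03   0.05 ]
 [ 0.623 -0.027  0.05 ]]
cell [0.5363952  0.26708987 0.046     ] [[0.51  0.224 0.046]
 [0.539 0.317 0.046]
 [0.562 0.311 0.046]
 [0.535 0.217 0.046]]
```

The cell agrees in both views, but the deck differs by 12 mm in x, so I overlay the predicted model on both views.

```bash
python3 - <<'E'
from h import *
def model(d,img,x0,y0,x1,y1,s,cx,cy,a):
    im=cv2.resize(img[y0:y1,x0:x1],None,fx=s,fy=s,interpolation=cv2.INTER_CUBIC)
    R=np.array([[np.cos(a),-np.sin(a)],[np.sin(a),np.cos(a)]])
    def poly(pts,z,col):
        q=[w2px(d,[*(R@np.array(p)+[cx,cy]),z]) for p in pts]
        q=np.array([((u+.5-x0)*s-.5,(v+.5-y0)*s-.5) for u,v in q]).round().astype(int); cv2.polylines(im,[q],True,col,1)
    r=lambda hx,hy,c=0:[(hx,c+hy),(hx,c-hy),(-hx,c-hy),(-hx,c+hy)]
    poly(r(.07,.03,.18),.04,(0,0,255)); poly(r(.056,.019,.18),.04,(0,255,0)); poly(r(.1,.1),.125,(255,0,0))
    return im
P=(.5375,-.1735,-.044)
a=model(load('top0'),cv2.imread('pics/top0.png'),270,180,405,262,3.6,*P)
b=model(load('scene0'),cv2.imread('pics/scene0.png'),150,170,295,275,3.4,*P)
w=max(a.shape[1],b.shape[1])
f=lambda m:cv2.copyMakeBorder(m,0,0,0,w-m.shape[1],cv2.BORDER_CONSTANT)
v=np.vstack([f(a),f(b)]);print(v.shape);cv2.imwrite('pics/c4.png',v[:,:800])
E
```

```text
(652, 493, 3)
```

View pics/c4.png

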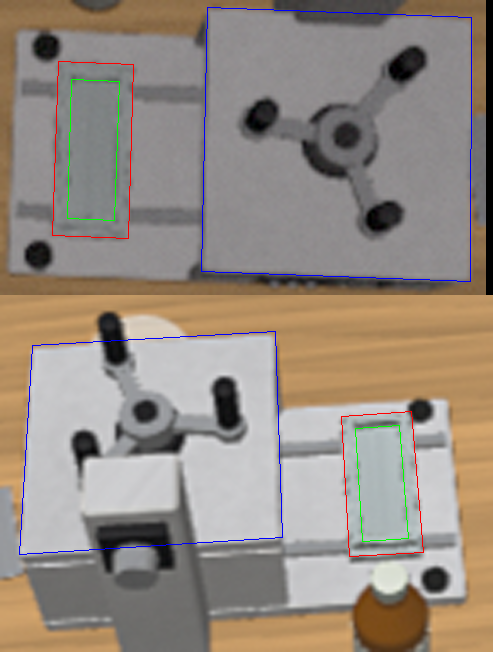

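>>> step_arm(
  deltas="50 -2 4 -20 0;50 0 1 -18 0;50 0 0 -11 0;50 0 0 0 0;50 0 0 0 0",
)

```text
t: 4.4
ee_pos: [0.5359, 0.268, 0.0306]
tcp_rot: [[0.299, 0.954, 0.001], [0.954, -0.299, 0.0], [0.0, 0.0, -1.0]]
contact_force: [-0.1, -1.1, 1.1]
gripper_width: 0.588
```

The model fits both views, with the field and deck outlines on the image edges, so the deck centre is about (0.545, 0.006). Gripping now.

>>> step_arm(
  deltas="10 0 0 0 0;10 0 0 0 0;10 0 0 0 0;10 0 0 0 0;10 0 0 0 0;10 0 0 0 0",
  grip_force=50,
)

```text
t: 5.15
ee_pos: [0.5362, 0.2681, 0.0311]
tcp_rot: [[0.299, 0.954, 0.001], [0.954, -0.299, 0.0], [0.001, 0.001, -1.0]]
contact_force: [0.4, -1.1, 5.1]
gripper_width: 0.291
```

>>> step_arm(
  deltas="10 0 0 15 0;10 0 0 30 0;10 0 0 40 0;10 0 0 40 0;10 0 0 40 0;10 0 0 0 0",
)

```text
t: 5.9
ee_pos: [0.5369, 0.269, 0.1992]
tcp_rot: [[0.299, 0.954, 0.006], [0.954, -0.299, 0.002], [0.004, 0.005, -1.0]]
contact_force: [-0.1, 0.1, -2.6]
gripper_width: 0.291
```

>>> step_arm(
  deltas="10 1 -22 0 0.15;10 1 -22 0 0.15;10 1 -22 0 0.15;10 1 -22 0 0.15;10 1 -22 0 0.15;10 1 -22 0 0.15;10 1 -22 0 0.15;10 1 -22 0 0.15;10 0 -22 0 0.15;10 0 -22 0 0.15;10 0 -22 0 0.15;10 0 -20 0 0.15",
)

```text
t: 7.4
ee_pos: [0.5425, 0.0046, 0.1942]
tcp_rot: [[-0.998, 0.07, -0.002], [0.07, 0.998, -0.0], [0.002, -0.0, -1.0]]
contact_force: [-0.1, -0.3, -1.6]
gripper_width: 0.295
```

>>> step_arm(
  deltas="10 0 0 -20 0.03;10 0 0 -40 0;10 0 0 -20 0;10 0 0 0 0;10 0 0 0 0",
)

```text
t: 8.02
ee_pos: [0.5442, 0.0066, 0.1162]
tcp_rot: [[-0.999, 0.044, 0.001], [0.044, 0.999, 0.0], [-0.001, 0.0, -1.0]]
contact_force: [0.8, -0.4, -2.0]
gripper_width: 0.292
```

```bash
python3 - <<'E'
from h import *
def ov(n,x0,y0,x1,y1,s):
    d=snap(n,n+'2'); im=cv2.resize(cv2.cvtColor(d['img'],cv2.COLOR_RGB2BGR)[y0:y1,x0:x1],None,fx=s,fy=s,interpolation=cv2.INTER_CUBIC)
    def poly(c,hx,hy,z,col,a=-.044):
        R=np.array([[np.cos(a),-np.sin(a)],[np.sin(a),np.cos(a)]])
        q=[w2px(d,[*(R@np.array(p)+c),z]) for p in[(hx,hy),(hx,-hy),(-hx,-hy),(-hx,hy)]]
        q=np.array([((u+.5-x0)*s-.5,(v+.5-y0)*s-.5) for u,v in q]).round().astype(int); cv2.polylines(im,[q],True,col,1)
    poly([.5454,.0063],.056,.019,.04,(0,255,0)); poly([.5442,.0066],.05,.013,.131,(0,0,255)); poly([.5442,.0066],.05,.013,.091,(255,0,255)); return im
a=ov('top',255,170,340,270,5);b=ov('scene',210,160,300,280,4.17)
h=max(a.shape[0],b.shape[0]);f=lambda m:cv2.copyMakeBorder(m,0,h-m.shape[0],0,0,cv2.BORDER_CONSTANT)
v=np.hstack([f(a),f(b)]);print(v.shape);cv2.imwrite('pics/c5.png',v)
E
```

```text
(500, 800, 3)
```

View pics/c5.png

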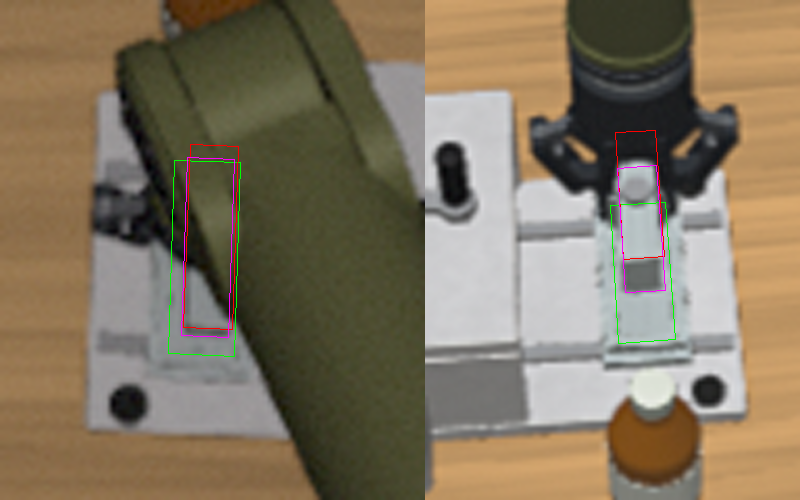

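The held cell lies where predicted in both views (scene crop about (642,250)) and the cradle outline matches, so I lower it.

>>> step_arm(
  deltas="10 1 0 -20 0;10 0 0 -16 0;10 0 0 -8 0;10 0 0 -3 0;10 0 0 0 0",
)

```text
t: 8.75
ee_pos: [0.5446, 0.0059, 0.0683]
tcp_rot: [[-0.999, 0.045, -0.0], [0.045, 0.999, 0.0], [0.0, 0.0, -1.0]]
contact_force: [0.7, 0.3, -1.1]
gripper_width: 0.296
```

>>> step_arm(
  deltas="10 0 0 -2 0;10 0 0 -1 0;10 0 0 0 0",
)

```text
t: 9.12
ee_pos: [0.5446, 0.0057, 0.0654]
tcp_rot: [[-0.999, 0.045, 0.0], [0.045, 0.999, -0.0], [-0.0, -0.0, -1.0]]
contact_force: [1.0, -0.3, -1.7]
gripper_width: 0.29
```

>>> step_arm(
  deltas="10 0 0 -1 0;10 0 0 -0.5 0;10 0 0 0 0",
)

```text
t: 9.5
ee_pos: [0.5448, 0.0057, 0.0651]
tcp_rot: [[-0.999, 0.045, -0.0], [0.045, 0.999, -0.001], [-0.0, -0.001, -1.0]]
contact_force: [-3.4, -0.9, 9.0]
gripper_width: 0.294
```

Contact at the expected height (TCP 0.065). Releasing to about 50 mm and rising.

>>> step_arm(
  deltas="30 0 0 0 0;48 0 0 0 0;48 0 0 0 0;48 0 0 0 0",
)

```text
t: 10.0
ee_pos: [0.5446, 0.0057, 0.0638]
tcp_rot: [[-0.999, 0.045, 0.0], [0.045, 0.999, 0.0], [0.0, 0.0, -1.0]]
contact_force: [0.6, -1.0, 0.2]
gripper_width: 0.566
```

>>> step_arm(
  deltas="48 0 0 10 0;48 0 0 30 0;48 0 0 50 0;48 0 0 55 0;48 0 0 55 0;48 0 0 40 0;48 0 0 0 0",
)

```text
t: 10.88
ee_pos: [0.5463, 0.0066, 0.3076]
tcp_rot: [[-0.999, 0.044, 0.006], [0.044, 0.999, -0.001], [-0.006, -0.0, -1.0]]
contact_force: [-0.7, -0.2, -0.2]
gripper_width: 0.565
```

>>> step_arm(
  deltas="36 -14 -40 -8 0.075;36 -14 -40 -10 0.075;36 -14 -40 -10 0.075;36 -14 -40 -10 0.075;36 -14 -41 -10 0.075;36 0 0 0 0;36 0 0 0 0",
)

```text
t: 11.75
ee_pos: [0.4744, -0.1945, 0.2554]
tcp_rot: [[-0.946, -0.324, -0.001], [-0.324, 0.946, 0.001], [0.0, 0.001, -1.0]]
contact_force: [0.6, 0.5, -0.6]
gripper_width: 0.425
```

```bash
python3 - <<'E'
from h import *
o=get_obs(); print(o['ee_pos'],o['qpos'].round(2))
d=snap('scene','s3');t=snap('top','t3')
a=cv2.resize(cv2.imread('pics/s3.png')[160:280,130:310],(800,533),interpolation=cv2.INTER_CUBIC)
cv2.imwrite('pics/c6.png',a)
E
```

```text
[ 0.47440189 -0.19446157  0.25535905] [ 1.54  0.16 -1.3   1.73  0.16  1.37  2.12]
```

View pics/c6.png

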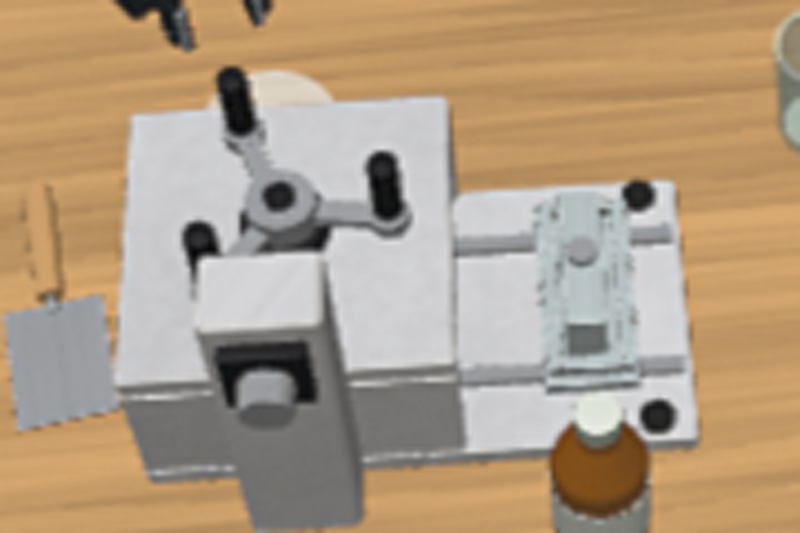

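The cell lies cap up in the cradle (crop (582,250)), and the fingers straddle grip2 at (235,85) from above. Now I descend over the grip.

>>> step_arm(
  deltas="36 1 0 -25 0;36 1 0 -25 0;36 0 0 -15 0;36 0 0 -10 0;36 0 0 0 0",
)

```text
t: 12.48
ee_pos: [0.4766, -0.1948, 0.1806]
tcp_rot: [[-0.946, -0.325, -0.0], [-0.325, 0.946, 0.001], [0.0, 0.001, -1.0]]
contact_force: [-0.9, 0.3, 0.5]
gripper_width: 0.423
```

>>> step_arm(
  deltas="26 0 0 0 0;26 0 0 0 0;26 0 0 0 0",
  grip_force=20,
)

```text
t: 12.85
ee_pos: [0.4768, -0.1955, 0.1812]
tcp_rot: [[-0.946, -0.324, 0.001], [-0.324, 0.946, -0.0], [-0.0, -0.001, -1.0]]
contact_force: [-0.7, 0.1, -0.6]
gripper_width: 0.305
```

```bash
cat > arc.py <<'E'
import sys; from h import *
# arc.py start_deg(world) n step_deg : rows for the tool along the circle
def arc(a0,n,s,w=25,r=65,lead=0):
    hub=np.array([537.7,-173.3]); p=lambda a: hub+r*np.array([np.cos(np.radians(a)),np.sin(np.radians(a))])
    out=[]; prev=p(a0).round()
    for k in range(1,n+1):
        q=p(a0-k*s).round(); dx,dy=(q-prev); prev=q; out.append(f'{w} {dx:g} {dy:g} 0 {-round(np.radians(s),3)}')
    print(';'.join(out)); print('end',prev)
if __name__=='__main__':
    arc(*map(float,sys.argv[1:2]),int(sys.argv[2]),float(sys.argv[3]))
    o=get_obs(); print(o['ee_pos'],o['qpos'].round(2),o['contact_force'].round(1),o['gripper_width'])
    c=o['ee_pos'][:2]*1000-[537.7,-173.3]; print('r',np.hypot(*c),'ang',np.degrees(np.arctan2(c[1],c[0])))
E
python3 arc.py -161 12 8
```

```text
25 -2 8 0 -0.14;25 -1 9 0 -0.14;25 0 9 0 -0.14;25 1 9 0 -0.14;25 3 9 0 -0.14;25 4 8 0 -0.14;25 5 8 0 -0.14;25 6 7 0 -0.14;25 7 6 0 -0.14;25 7 5 0 -0.14;25 8 3 0 -0.14;25 9 3 0 -0.14
end [ 523. -110.]
[ 0.47681522 -0.19547666  0.18124233] [ 1.46  0.26 -1.25  1.83  0.26  1.24  2.04] [-0.7  0.1 -0.6] 0.305355996440057
r 64.79784278895592 ang -159.98636276323174
```

>>> step_arm(
  deltas="26 -2 8 0 -0.14;26 -1 9 0 -0.14;26 0 9 0 -0.14;26 1 9 0 -0.14",
)

```text
t: 13.35
ee_pos: [0.4738, -0.1626, 0.181]
tcp_rot: [[-0.972, 0.234, -0.001], [0.234, 0.972, -0.003], [0.0, -0.004, -1.0]]
contact_force: [-0.6, -3.9, -0.1]
gripper_width: 0.303
```

>>> step_arm(
  deltas="26 3 9 0 -0.14;26 4 8 0 -0.14;26 5 8 0 -0.14;26 6 7 0 -0.14",
)

```text
t: 13.85
ee_pos: [0.4906, -0.1295, 0.1805]
tcp_rot: [[-0.7, 0.715, -0.005], [0.715, 0.7, -0.002], [0.002, -0.005, -1.0]]
contact_force: [-4.6, -1.8, 2.0]
gripper_width: 0.303
```

```bash
python3 arc.py -225 8 8
```

```text
25 7 6 0 -0.14;25 7 5 0 -0.14;25 8 3 0 -0.14;25 9 3 0 -0.14;25 9 1 0 -0.14;25 9 1 0 -0.14;25 9 -1 0 -0.14;25 9 -3 0 -0.14
end [ 559. -112.]
[ 0.49060224 -0.12953651  0.18052024] [ 1.23  0.18 -1.1   1.84  0.17  1.23  0.85] [-4.6 -1.8  2. ] 0.3029864613086606
r 64.29184433473904 ang 137.1015985061527
```

>>> step_arm(
  deltas="26 7 6 0 -0.14;26 7 5 0 -0.14;26 8 3 0 -0.14;26 9 3 0 -0.14;26 9 1 0 -0.14;26 9 1 0 -0.14;26 9 -1 0 -0.14;26 9 -3 0 -0.14",
)

```text
t: 14.85
ee_pos: [0.5582, -0.1131, 0.1805]
tcp_rot: [[0.337, 0.942, -0.004], [0.942, -0.337, 0.0], [-0.001, -0.004, -1.0]]
contact_force: [-4.6, 0.8, 2.9]
gripper_width: 0.306
```

>>> step_arm(
  deltas="26 0 0 0 0;34 0 0 0 0;36 0 0 0 0",
)

```text
t: 15.22
ee_pos: [0.5597, -0.1134, 0.1811]
tcp_rot: [[0.331, 0.943, 0.001], [0.943, -0.331, -0.0], [-0.0, 0.001, -1.0]]
contact_force: [1.4, -0.7, 0.1]
gripper_width: 0.422
```

```bash
python3 arc.py -225 1 8
```

```text
25 7 6 0 -0.14
end [ 499. -121.]
[ 0.55974473 -0.11335102  0.18111811] [ 0.92  0.3  -0.9   1.7   0.25  1.25 -0.37] [ 1.4 -0.7  0.1] 0.42215501023425783
r 63.87370694815336 ang 69.81027470073403
```

>>> step_arm(
  deltas="36 0 0 40 0;36 0 0 40 0;36 -10 -9 0 0.177;36 -10 -9 0 0.177;36 -10 -9 0 0.177;36 -10 -9 0 0.177;36 -10 -9 0 0.177;36 -10 -9 0 0.177;36 -10 -8 0 0.177;36 -8 -6 0 0.177;36 -7 -6 0 0.177;36 0 0 0 0.177",
)

```text
t: 16.73
ee_pos: [0.4741, -0.1882, 0.261]
tcp_rot: [[-0.991, 0.134, 0.0], [0.134, 0.991, -0.001], [-0.0, -0.001, -1.0]]
contact_force: [1.1, -0.5, -0.4]
gripper_width: 0.423
```

>>> step_arm(
  deltas="36 0 0 0 0.177;36 0 0 0 0.177;36 0 0 0 0;36 0 0 0 0",
)

```text
t: 17.23
ee_pos: [0.4746, -0.1873, 0.2609]
tcp_rot: [[-0.978, -0.21, 0.0], [-0.21, 0.978, -0.0], [-0.0, -0.0, -1.0]]
contact_force: [0.2, -0.7, 0.8]
gripper_width: 0.425
```

```bash
python3 - <<'E'
from h import *
o=get_obs(); print(o['ee_pos'],o['qpos'].round(2),np.degrees(np.arctan2(o['tcp_rot'][1,1],o['tcp_rot'][0,1])))
snap('scene','s4');snap('top','t4')
a=cv2.resize(cv2.imread('pics/s4.png')[160:280,130:310],(600,400),interpolation=cv2.INTER_CUBIC)
cv2.imwrite('pics/c7.png',a)
E
```

```text
[ 0.47458663 -0.18734183  0.26090329] [ 1.39  0.09 -1.11  1.73  0.08  1.37  2.05] 102.12181357537453
```

View pics/c7.png

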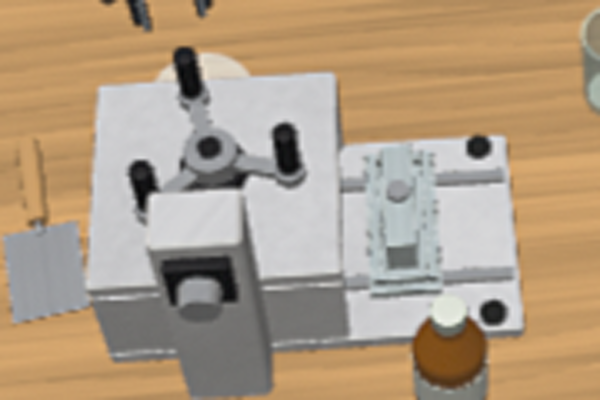

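The carriage has moved in (cell cap now at (399,190)), and grip C at (187,70) is under the fingers. Second stroke.

>>> step_arm(
  deltas="36 0 0 -25 0;36 0 0 -25 0;36 0 0 -20 0;36 0 0 -10 0;36 0 0 0 0;26 0 0 0 0;26 0 0 0 0;26 0 0 0 0",
)

```text
t: 18.32
ee_pos: [0.4749, -0.1875, 0.1813]
tcp_rot: [[-0.977, -0.212, 0.001], [-0.212, 0.977, -0.001], [-0.001, -0.001, -1.0]]
contact_force: [0.5, 0.8, 0.5]
gripper_width: 0.307
```

```bash
python3 arc.py -167.5 16 8
```

```text
25 -1 9 0 -0.14;25 0 9 0 -0.14;25 1 9 0 -0.14;25 2 8 0 -0.14;25 4 9 0 -0.14;25 5 7 0 -0.14;25 6 7 0 -0.14;25 6 7 0 -0.14;25 8 5 0 -0.14;25 8 4 0 -0.14;25 8 3 0 -0.14;25 9 1 0 -0.14;25 9 1 0 -0.14;25 9 -1 0 -0.14;25 9 -2 0 -0.14;25 9 -4 0 -0.14
end [ 566. -115.]
[ 0.47486515 -0.18747558  0.18130465] [ 1.34  0.18 -1.1   1.84  0.17  1.22  1.98] [0.5 0.8 0.5] 0.30695705343838314
r 64.41401575477464 ang -167.28686877839684
```

>>> step_arm(
  deltas="26 -1 9 0 -0.14;26 0 9 0 -0.14;26 1 9 0 -0.14;26 2 8 0 -0.14;26 4 9 0 -0.14;26 5 7 0 -0.14;26 6 7 0 -0.14;26 6 7 0 -0.14",
)

```text
t: 19.32
ee_pos: [0.4966, -0.124, 0.1808]
tcp_rot: [[-0.612, 0.791, -0.002], [0.791, 0.612, -0.003], [-0.001, -0.004, -1.0]]
contact_force: [-2.1, -4.1, -0.3]
gripper_width: 0.299
```

>>> step_arm(
  deltas="26 8 5 0 -0.14;26 8 4 0 -0.14;26 8 3 0 -0.14;26 9 1 0 -0.14;26 9 1 0 -0.14;26 9 -1 0 -0.14;26 9 -2 0 -0.14;26 9 -4 0 -0.14;26 0 0 0 0;36 0 0 0 0;36 0 0 0 0",
)

```text
t: 20.7
ee_pos: [0.5667, -0.1152, 0.1811]
tcp_rot: [[0.438, 0.899, 0.001], [0.899, -0.438, -0.0], [0.0, 0.001, -1.0]]
contact_force: [-0.6, 0.3, -0.0]
gripper_width: 0.416
```

```bash
python3 arc.py -167.5 1 8
```

```text
25 -1 9 0 -0.14
end [ 473. -178.]
[ 0.56672727 -0.11519306  0.181126  ] [ 0.86  0.3  -0.83  1.69  0.23  1.25 -0.48] [-0.6  0.3 -0. ] 0.4163952631985399
r 64.953824093834 ang 63.455619808061115
```

>>> step_arm(
  deltas="36 0 0 40 0;36 0 0 40 0;36 -10 -7 0 0.177;36 -10 -7 0 0.177;36 -10 -7 0 0.177;36 -10 -7 0 0.177;36 -10 -7 0 0.177;36 -10 -7 0 0.177;36 -10 -7 0 0.177;36 -10 -7 0 0.177;36 -10 -7 0 0.177;36 -4 -2 0 0.177",
)

```text
t: 22.2
ee_pos: [0.472, -0.1809, 0.261]
tcp_rot: [[-0.969, 0.248, 0.0], [0.248, 0.969, -0.001], [-0.0, -0.001, -1.0]]
contact_force: [-0.9, 0.5, 0.0]
gripper_width: 0.425
```

>>> step_arm(
  deltas="36 0 0 0 0.177;36 0 0 0 0.177;36 0 0 0 0;36 0 0 0 0",
)

```text
t: 22.7
ee_pos: [0.4726, -0.1803, 0.2609]
tcp_rot: [[-0.995, -0.096, 0.0], [-0.096, 0.995, -0.0], [-0.0, -0.0, -1.0]]
contact_force: [-0.4, -0.7, 0.1]
gripper_width: 0.426
```

```bash
python3 - <<'E'
from h import *
o=get_obs(); print(o['ee_pos'],o['qpos'].round(2),np.degrees(np.arctan2(o['tcp_rot'][1,1],o['tcp_rot'][0,1])))
snap('scene','s5');snap('top','t5')
a=cv2.resize(cv2.imread('pics/s5.png')[160:280,130:310],(600,400),interpolation=cv2.INTER_CUBIC)
cv2.imwrite('pics/c8.png',a)
E
```

```text
[ 0.47260405 -0.18027163  0.26093076] [ 1.28  0.06 -0.99  1.74  0.05  1.37  1.95] 95.48295462441563
```

View pics/c8.png

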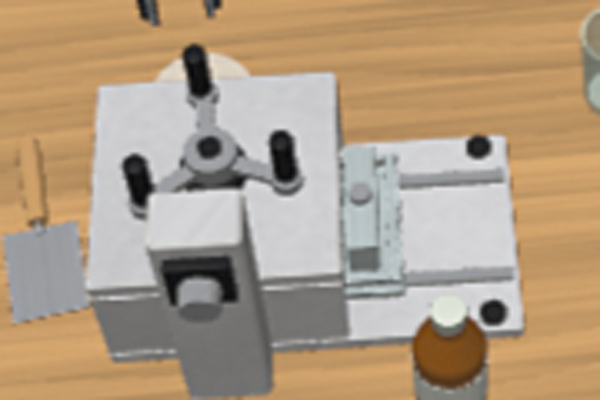

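The carriage is at the hood mouth (cap (361,193)). Third stroke, slower near the stop.

>>> step_arm(
  deltas="36 0 0 -25 0;36 0 0 -25 0;36 0 0 -20 0;36 0 0 -10 0;36 0 0 0 0;26 0 0 0 0;26 0 0 0 0;26 0 0 0 0",
)

```text
t: 23.8
ee_pos: [0.4729, -0.1805, 0.1813]
tcp_rot: [[-0.995, -0.098, 0.001], [-0.098, 0.995, -0.001], [-0.001, -0.001, -1.0]]
contact_force: [-0.7, 0.6, 0.1]
gripper_width: 0.306
```

```bash
python3 arc.py -174 17 8
```

```text
25 0 9 0 -0.14;25 1 9 0 -0.14;25 2 9 0 -0.14;25 3 8 0 -0.14;25 5 8 0 -0.14;25 5 7 0 -0.14;25 7 6 0 -0.14;25 7 6 0 -0.14;25 8 4 0 -0.14;25 9 3 0 -0.14;25 9 2 0 -0.14;25 9 1 0 -0.14;25 9 -1 0 -0.14;25 9 -2 0 -0.14;25 8 -3 0 -0.14;25 8 -4 0 -0.14;25 7 -6 0 -0.14
end [ 579. -124.]
[ 0.47287705 -0.18045188  0.1813254 ] [ 1.25  0.14 -1.    1.85  0.12  1.22  1.89] [-0.7  0.6  0.1] 0.305962774100733
r 65.21628562909963 ang -173.70404869802698
```

>>> step_arm(
  deltas="26 0 9 0 -0.14;26 1 9 0 -0.14;26 2 9 0 -0.14;26 3 8 0 -0.14;26 5 8 0 -0.14;26 5 7 0 -0.14;26 7 6 0 -0.14;26 7 6 0 -0.14",
)

```text
t: 24.8
ee_pos: [0.5014, -0.1196, 0.1809]
tcp_rot: [[-0.517, 0.856, -0.003], [0.856, 0.517, -0.002], [-0.0, -0.004, -1.0]]
contact_force: [-3.4, -4.7, 2.3]
gripper_width: 0.307
```

>>> step_arm(
  deltas="26 8 4 0 -0.14;26 9 3 0 -0.14;26 9 2 0 -0.14;26 9 1 0 -0.14;26 0 0 0 0",
)

```text
t: 25.42
ee_pos: [0.5377, -0.1083, 0.1808]
tcp_rot: [[0.009, 1.0, -0.0], [1.0, -0.009, 0.0], [0.0, -0.0, -1.0]]
contact_force: [-0.5, -0.7, 0.1]
gripper_width: 0.304
```

```bash
python3 arc.py -270 7 5
python3 - <<'E'
from h import *
t=snap('top','t6');snap('scene','s6')
a=cv2.resize(cv2.imread('pics/s6.png')[160:280,130:310],(600,400),interpolation=cv2.INTER_CUBIC)
b=cv2.resize(cv2.imread('pics/t6.png')[180:270,265:415],(600,360)[::1])[:,:200]
cv2.imwrite('pics/c9.png',np.hstack([a,cv2.copyMakeBorder(b,0,40,0,0,cv2.BORDER_CONSTANT)]))
E
```

```text
25 5 -1 0 -0.087;25 6 0 0 -0.087;25 6 -2 0 -0.087;25 5 -1 0 -0.087;25 5 -2 0 -0.087;25 5 -3 0 -0.087;25 5 -3 0 -0.087
end [ 575. -120.]
[ 0.53768808 -0.10827749  0.1807742 ] [ 0.92  0.24 -0.86  1.76  0.19  1.23 -0.01] [-0.5 -0.7  0.1] 0.30389573287094696
r 65.0225080911418 ang 90.01050062812828
```

View pics/c9.png

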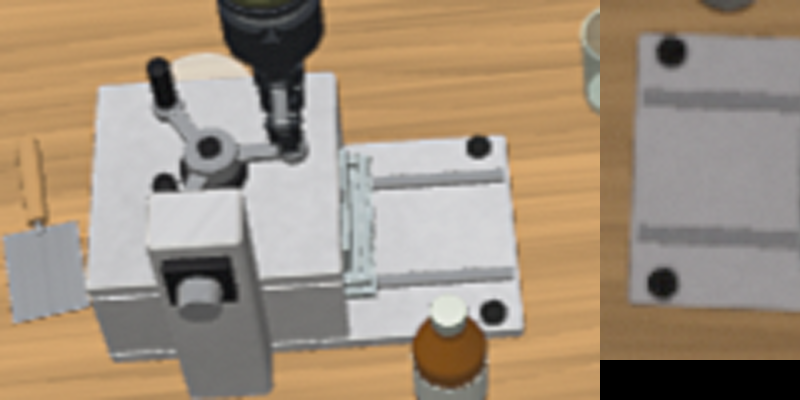

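About 33° remain by my count. I raise the tool 5 mm for pillar clearance and go on in small steps.

>>> step_arm(
  deltas="26 5 -1 5 -0.087;26 6 0 0 -0.087;26 6 -2 0 -0.087;26 5 -1 0 -0.087",
)

```text
t: 26.02
ee_pos: [0.558, -0.1125, 0.1853]
tcp_rot: [[0.352, 0.936, -0.004], [0.936, -0.352, -0.0], [-0.001, -0.003, -1.0]]
contact_force: [-4.7, -0.5, 0.1]
gripper_width: 0.301
```

>>> step_arm(
  deltas="26 3 -1 0 -0.044;26 2 -1 0 -0.044;26 2 -1 0 -0.044",
)

```text
t: 26.4
ee_pos: [0.5649, -0.1156, 0.1853]
tcp_rot: [[0.471, 0.882, -0.004], [0.882, -0.471, -0.0], [-0.002, -0.003, -1.0]]
contact_force: [-5.1, -0.7, -0.9]
gripper_width: 0.3
```

```bash
python3 arc.py -297.5 4 3 
```

```text
25 3 -1 0 -0.052;25 3 -2 0 -0.052;25 2 -2 0 -0.052;25 3 -2 0 -0.052
end [ 579. -123.]
[ 0.56487491 -0.11557873  0.18526227] [ 0.82  0.29 -0.78  1.69  0.21  1.26 -0.5 ] [-5.1 -0.7 -0.9] 0.2997757220185123
r 63.79828553345525 ang 64.78916056150723
```

>>> step_arm(
  deltas="26 3 -1 0 -0.052;26 3 -1 0 -0.052",
)

```text
t: 26.65
ee_pos: [0.5708, -0.1175, 0.1853]
tcp_rot: [[0.561, 0.828, -0.004], [0.828, -0.561, -0.0], [-0.002, -0.003, -1.0]]
contact_force: [-4.0, 0.4, 0.3]
gripper_width: 0.302
```

>>> step_arm(
  deltas="26 2 -1 0 -0.035",
)

```text
t: 26.78
ee_pos: [0.5732, -0.1184, 0.1853]
tcp_rot: [[0.589, 0.808, -0.003], [0.808, -0.589, 0.0], [-0.002, -0.002, -1.0]]
contact_force: [-4.0, 0.3, -0.3]
gripper_width: 0.304
```

```bash
python3 arc.py -306 4 3
python3 - <<'E'
from h import *
s=snap('scene','s7');snap('top','t7')
g=lambda f:cv2.cvtColor(load(f)['img'],cv2.COLOR_RGB2GRAY)
# expected deck outer edge (z .05 rail top) at home: changer y=.115
P=np.array([.5375,-.1735]);a=-.044;R=np.array([[np.cos(a),-np.sin(a)],[np.sin(a),np.cos(a)]])
for y in(.100,.115,.120):print(y,[np.round(w2px(s,[*(R@[x,y]+P),.05]),1).tolist() for x in(-.07,0,.07)])
# bright profile along row through the deck middle, relative to early picture
u,v=w2px(s,[*(R@[0.02,.115]+P),.05]);v=int(v);print(u,v);print(g('s7')[v-1:v+2,int(u)-15:int(u)+12].mean(0).round().astype(int).tolist());print(g('s6')[v-1:v+2,int(u)-15:int(u)+12].mean(0).round().astype(int).tolist())
E
```

```text
25 3 -2 0 -0.052;25 2 -2 0 -0.052;25 3 -2 0 -0.052;25 2 -3 0 -0.052
end [ 586. -130.]
[ 0.5732452  -0.11837723  0.18528798] [ 0.8   0.3  -0.76  1.67  0.22  1.26 -0.64] [-4.   0.3 -0.3] 0.30400847634369016
r 65.42149379329554 ang 57.08965827535117
0.1 [[232.6, 204.2], [233.3, 224.4], [234.0, 245.8]]
0.115 [[237.8, 203.8], [238.6, 224.1], [239.5, 245.4]]
0.12 [[239.5, 203.7], [240.4, 224.0], [241.3, 245.3]]
238.83556542511974 230
[209, 208, 207, 207, 208, 208, 209, 206, 181, 158, 189, 191, 188, 190, 175, 154, 187, 209, 208, 208, 208, 209, 210, 209, 210, 209, 208]
[207, 206, 205, 205, 206, 206, 207, 204, 180, 159, 192, 169, 135, 188, 190, 189, 189, 179, 151, 172, 208, 208, 208, 208, 208, 207, 207]
```

>>> step_arm(
  deltas="26 2 -1 0 -0.035;26 1 -1 0 -0.035;26 1 -1 0 -0.02",
)

```text
t: 27.25
ee_pos: [0.5755, -0.1197, 0.1854]
tcp_rot: [[0.66, 0.752, -0.008], [0.752, -0.66, 0.002], [-0.004, -0.007, -1.0]]
contact_force: [-13.9, 4.0, 5.0]
gripper_width: 0.307
```

>>> step_arm(
  deltas="26 2 -2 0 -0.035;26 0 0 0 0",
)

```text
t: 27.5
ee_pos: [0.5752, -0.1201, 0.1852]
tcp_rot: [[0.684, 0.729, -0.014], [0.729, -0.684, 0.004], [-0.007, -0.012, -1.0]]
contact_force: [-19.5, 5.5, 8.7]
gripper_width: 0.301
```

The force rose to about 20 N tangentially and motion stopped at the predicted angle, so this is the inner stop. I unload and retreat upward.

>>> step_arm(
  deltas="28 -2 1 0 0.02;30 -1 1 0 0.02;34 0 0 0 0;36 0 0 0 0;36 0 0 0 0",
)

```text
t: 28.12
ee_pos: [0.5784, -0.1216, 0.1863]
tcp_rot: [[0.656, 0.755, 0.002], [0.755, -0.656, -0.0], [0.001, 0.002, -1.0]]
contact_force: [0.2, -0.0, -0.3]
gripper_width: 0.423
```

>>> step_arm(
  deltas="36 0 0 20 0;36 0 0 40 0;36 0 0 40 0;36 -40 0 20 0;36 -50 0 0 0;36 -50 -20 0 0;36 0 -50 0 0;36 0 -50 0 0;36 0 -50 0 0;36 0 -50 0 0;36 0 0 0 0",
)

```text
t: 29.5
ee_pos: [0.4362, -0.346, 0.3063]
tcp_rot: [[0.661, 0.751, 0.0], [0.751, -0.661, -0.001], [-0.0, 0.001, -1.0]]
contact_force: [-0.4, 1.0, -0.0]
gripper_width: 0.424
```

```bash
python3 - <<'E'
from h import *
s=snap('scene','s8');t=snap('top','t8')
g=lambda f:cv2.cvtColor(load(f)['img'],cv2.COLOR_RGB2GRAY)
for f in('s7','s8'):print(g(f)[229:232,223:251].mean(0).round().astype(int).tolist())
P=np.array([.5375,-.1735]);a=-.044;R=np.array([[np.cos(a),-np.sin(a)],[np.sin(a),np.cos(a)]])
print([np.round(w2px(t,[*(R@[.02,y]+P),z]),1).tolist() for y,z in((.1,.125),(.115,.05),(.115,.04))])
v=int(w2px(t,[*(R@[.02,.115]+P),.05])[1]);print(v,g('t8')[v-1:v+2,295:335].mean(0).round().astype(int).tolist())
a=cv2.resize(cv2.imread('pics/s8.png')[130:280,120:410],(800,414),interpolation=cv2.INTER_CUBIC);cv2.imwrite('pics/c10.png',a)
E
```

```text
[209, 208, 207, 207, 208, 208, 209, 206, 181, 158, 189, 191, 188, 190, 175, 154, 187, 209, 208, 208, 208, 209, 210, 209, 210, 209, 208, 207]
[205, 205, 203, 204, 204, 205, 205, 203, 177, 156, 186, 191, 193, 189, 178, 144, 169, 205, 205, 205, 205, 205, 206, 206, 207, 205, 204, 203]
[[326.5, 210.5], [318.5, 214.5], [318.2, 215.0]]
214 [147, 147, 147, 148, 148, 146, 147, 144, 145, 145, 146, 145, 146, 146, 145, 145, 146, 145, 144, 143, 142, 142, 136, 130, 133, 123, 133, 129, 124, 126, 100, 87, 128, 140, 143, 144, 142, 143, 144, 145]
```

View pics/c10.png

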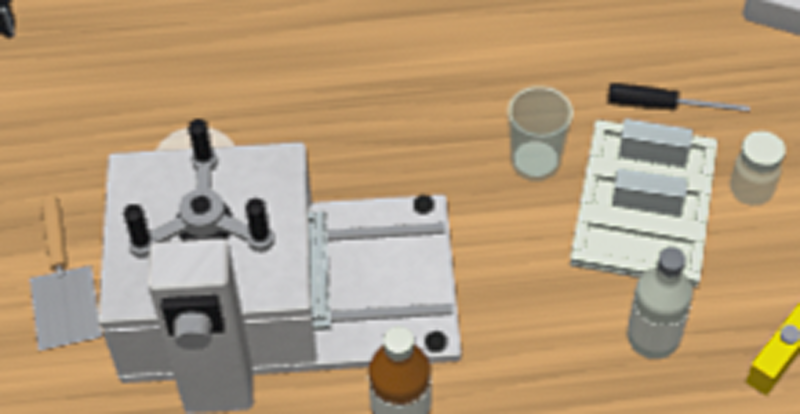

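The view shows the cell under the hood, the blanks in their pockets, and the bystanders unmoved. The edge reads about 3 mm short, and the last contact was near the pillar. To be sure it is the stop, I measure the grips and re-test on the grip far from the pillar.

```bash
python3 - <<'E'
from h import *
from scipy.optimize import minimize_scalar
def dark(f,phi):
    d=load(f);g=cv2.GaussianBlur(cv2.cvtColor(d['img'],cv2.COLOR_RGB2GRAY),(3,3),0).astype(np.float32);s=0
    for k in range(3):
        a=np.radians(phi+120*k)
        for z in(.17,.18,.19,.2):
            u,v=w2px(d,[.5377+.065*np.cos(a),-.1733+.065*np.sin(a),z]); s+=cv2.getRectSubPix(g,(1,1),(float(u),float(v)))[0,0]
    return s
for f in('top0','t3','t4','t5','t8','scene0','s4','s5','s8'):
    p=np.arange(0,120,.5);v=np.array([dark(f,x) for x in p]);i=v.argmin();m=v<v.min()+60;print(f,p[i],v[i],np.degrees(np.angle(np.exp(3j*np.radians(p[m])).mean()))/3%120)
E
```

```text
top0 84.0 336.3794 79.25
t3 84.5 273.09454 84.25
t4 76.0 262.9986 75.5
t5 69.5 248.53973 69.0
t8 52.0 338.75433 56.50000000000001
scene0 76.5 538.5492 77.5
s4 70.0 351.0507 70.5
s5 67.0 325.90314 65.75
s8 58.0 320.76685 57.5
```

>>> step_arm(
  deltas="36 3 15 0 0.186;36 3 15 0 0.186;36 3 15 0 0.186;36 3 15 0 0.186;36 3 15 0 0.186;36 3 15 0 0.186;36 3 15 0 0.186;36 3 15 0 0.186;36 3 14 -10 0.186;36 3 14 -10 0.186;36 3 14 -10 0.186;36 3 14 -16 0.186",
)

```text
t: 31.1
ee_pos: [0.4744, -0.1628, 0.2609]
tcp_rot: [[-0.999, 0.044, 0.002], [0.044, 0.999, -0.002], [-0.002, -0.002, -1.0]]
contact_force: [1.2, -0.2, -0.7]
gripper_width: 0.423
```

>>> step_arm(
  deltas="36 0 0 0 0;36 0 0 0 0",
)

```text
t: 31.35
ee_pos: [0.4739, -0.1652, 0.2609]
tcp_rot: [[-0.998, 0.056, 0.001], [0.056, 0.998, -0.001], [-0.001, -0.001, -1.0]]
contact_force: [-0.5, 0.3, -0.0]
gripper_width: 0.42
```

>>> step_arm(
  deltas="36 -1 -5 -20 0;36 0 0 -30 0;36 0 0 -20 0;36 0 0 -10 0;36 0 0 0 0;26 0 0 0 0;26 0 0 0 0;26 0 0 0 0",
)

```text
t: 32.35
ee_pos: [0.4729, -0.1704, 0.1803]
tcp_rot: [[-0.999, 0.054, 0.001], [0.054, 0.999, -0.0], [-0.001, -0.0, -1.0]]
contact_force: [-0.1, 0.6, -0.3]
gripper_width: 0.305
```

>>> step_arm(
  deltas="26 0 3 0 -0.05;26 0 3 0 -0.05;26 0 1 0 0",
)

```text
t: 32.72
ee_pos: [0.473, -0.1661, 0.1802]
tcp_rot: [[-0.988, 0.155, 0.002], [0.155, 0.988, -0.004], [-0.003, -0.004, -1.0]]
contact_force: [1.7, -6.7, -2.5]
gripper_width: 0.305
```

>>> step_arm(
  deltas="26 0 2 0 -0.02;26 0 1 0 0;26 0 1 0 0",
)

```text
t: 33.1
ee_pos: [0.4733, -0.1661, 0.1802]
tcp_rot: [[-0.984, 0.177, 0.004], [0.177, 0.984, -0.009], [-0.006, -0.008, -1.0]]
contact_force: [4.3, -15.0, -7.1]
gripper_width: 0.309
```

>>> step_arm(
  deltas="26 0 2 0 -0.01;26 0 0 0 0",
)

```text
t: 33.35
ee_pos: [0.4733, -0.166, 0.1802]
tcp_rot: [[-0.982, 0.188, 0.005], [0.188, 0.982, -0.011], [-0.007, -0.01, -1.0]]
contact_force: [4.8, -18.1, -7.7]
gripper_width: 0.306
```

The grip is blocked firmly at 18 N, far from the pillar (turning took about 5 N), so the carriage is at the inner stop. Unloading and retreating.

>>> step_arm(
  deltas="28 0 -3 0 0;32 0 -3 0 0.03;36 0 -1 0 0;36 0 0 0 0",
)

```text
t: 33.85
ee_pos: [0.4727, -0.1637, 0.1799]
tcp_rot: [[-0.988, 0.153, -0.0], [0.153, 0.988, 0.0], [0.0, 0.0, -1.0]]
contact_force: [0.3, -0.6, -1.0]
gripper_width: 0.419
```

>>> step_arm(
  deltas="36 0 0 20 0;36 0 0 40 0;36 0 0 40 0;36 0 -30 20 0;36 0 -50 0 0;36 0 -50 0 0;36 0 -50 0 0;36 0 0 0 0;36 0 0 0 0",
)

```text
t: 34.98
ee_pos: [0.473, -0.3432, 0.2996]
tcp_rot: [[-0.988, 0.152, 0.0], [0.152, 0.988, 0.002], [0.0, 0.002, -1.0]]
contact_force: [-0.5, 0.5, 0.5]
gripper_width: 0.427
```

```bash
python3 - <<'E'
from h import *
s=snap('scene','s9');t=snap('top','t9');o=get_obs();print(o['t'],o['ee_pos'],np.abs(o['qd']).max(),o['contact_force'])
g=lambda f:cv2.cvtColor(load(f)['img'],cv2.COLOR_RGB2GRAY)
for f in('s8','s9'):print(g(f)[229:232,228:245].mean(0).round().astype(int).tolist())
a=cv2.absdiff(g('scene0'),g('s9'));b=cv2.absdiff(g('top0'),g('t9'))
n,_,st,_=cv2.connectedComponentsWithStats((a>35).astype(np.uint8));print([x.tolist() for x in st[1:] if x[4]>8])
cv2.imwrite('pics/c11.png',cv2.resize(cv2.imread('pics/t9.png')[140:300,130:430],(800,427),interpolation=cv2.INTER_CUBIC))
E
```

```text
35.075 [ 0.47333076 -0.34242834  0.30007926] 0.00560752385281537 [0.43184557 0.29466322 0.9817375 ]
[205, 205, 203, 177, 156, 186, 191, 193, 189, 178, 144, 169, 205, 205, 205, 205, 205]
[205, 205, 202, 178, 155, 186, 191, 193, 189, 178, 144, 168, 205, 205, 205, 205, 206]
[[0, 0, 6, 6, 23], [66, 0, 30, 17, 264], [245, 0, 7, 21, 26], [41, 4, 25, 31, 190], [51, 12, 47, 29, 502], [92, 34, 10, 18, 64], [229, 35, 9, 8, 12], [259, 35, 9, 32, 79], [232, 38, 13, 10, 25], [225, 55, 5, 12, 27], [0, 56, 14, 8, 33], [218, 56, 3, 5, 11], [60, 62, 15, 6, 52], [16, 65, 32, 34, 513], [62, 65, 75, 98, 3560], [3, 97, 7, 10, 19], [178, 173, 21, 27, 374], [199, 194, 24, 28, 344], [164, 204, 26, 20, 215], [253, 205, 15, 5, 39], [333, 207, 36, 18, 391], [251, 212, 21, 5, 45], [232, 214, 7, 5, 19], [267, 219, 2, 6, 9], [238, 228, 2, 10, 11], [268, 232, 2, 5, 10], [234, 243, 6, 4, 11], [253, 242, 22, 7, 75], [233, 248, 7, 2, 13]]
```

```bash
python3 -c "
from station import sign_off; print(sign_off())"
```

```text
the job is handed in; nothing more can be done
None
```

I moved the capped cell from its tray pocket to the cradle, cap up, released it, and wound the carriage home with the star wheel. It took three clockwise strokes on three different grips, about 381° in all. I handed the job in at about 35 s, with the arm clear of everything.

**Final checks**
- **Stop reached:** the wheel was blocked at about 20 N. Re-testing on a grip far from the pillar gave about 18 N with no movement, against about 5 N while turning. The carriage edge did not move between the last two pictures.
- **Nothing else disturbed:** comparing the first and last scene pictures, only the arm, wheel, carriage and emptied pocket changed. The blanks and bystanders stand where they were.
- **Disagreement:** the top camera puts the carriage edge about 3 mm short of the nominal home position. The scene camera and the total wheel angle agree with fully home, and 3 mm is close to the calibration and fit error.
- **Not seen:** the hood hides the cell in the last pictures. I last saw it lying flat in the cradle as it entered. My final top-view crop was refused by the picture limit, so the last check was by numbers only.

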